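Index the strip carrier and hold the press down

TASK

A tablet strip waits in the sliding carrier of the little bench press, to have its foil bonded by pressure. Push the carrier along its rail until it clicks into the detent under the press (not past it to the next one), and only then push the black palm knob down about 14 mm, until the brass collar on its stem is half sunk in the bush below it; never push it to the bottom, that crushes the tablets. Hold it there steadily for at least two seconds and finish still holding it down, and leave the other things on the bench where they stand.

Things in the scene. Friction and masses are not known exactly. Their poses are not given: they have to be found in the camera images.
- strip_press: bench press, fixed: grey base plate 150 (x) x 400 (y) x 12 mm; origin: centre of its underside, z up. A rail runs along its y axis. An aluminium bridge crosses the rail at local y = +60 mm (142 mm in x, 50 mm in y, top 106 mm above the bench), with a brass bush (29 mm dia.) on it up to 116 mm. Detent block, 18 x 24 mm, top 50 mm up, beside the carrier at local x = +65, y = 0 mm.
- carrier (a joint): travel (m) of the aluminium carrier (90 x 190 mm, deck 40 mm above the bench) along the press's +y: 0 = loading end, 0.100 = press station (detent), 0.160 = end of the rail, unloading station (second detent). Starts between 0 and 0.05. Slides with about 1 N and stays where left; the detent draws it in over the last 3 mm or so and holds it against up to about 10 N.
- push_tab (a point): top centre of the black upright push tab at the carrier's rear (-y) end: 50 mm wide in the press's x, 12 mm thick in y, from the deck (40 mm) to 85 mm above the bench; local x = 0, local y = -165 mm + the carrier's travel. Can be pushed from behind (-y side; the deck reaches 4 mm behind the tab) or pinched over its 12 mm.
- plunger (a joint): downward travel (m) of the sprung plunger with the palm knob: 0 = up (start), 0.022 = bottom stop. Its spring lifts it back: about 3.5 N to begin, plus 0.5 N per mm, so 10.5 N at 14 mm. Wanted: 0.014 (good from 0.010 to 0.018; beyond 0.0205 the tablets are crushed). The pad under it meets the strip at about 13 mm.
- palm_knob: black mushroom palm knob, 48 mm dia., 20 mm high, flat top 40 mm across, on the steel stem above the bridge; its underside is 144 mm above the bench when up. Origin: on the stem's axis, at bench height when up (164 mm below the flat top), z up. The collar (20 mm dia., 6 mm high) on the stem has its middle 14 mm above the bush when the knob is up.
- knob_top (a point): centre of the flat top of the palm knob, 164 mm above the bench when up; local x = 0, y = +60 mm on the press.
- brown_bottle: bystander: brown glass bottle with black cap, 52 mm dia., 95 mm high, behind the press; origin at the centre of its foot
- tablet_pot: bystander: white tablet pot, 48 mm dia., 52 mm high, behind the press; origin at the centre of its foot
- small_bottle: bystander: small brown bottle, 38 mm dia., 68 mm high, left of the press; origin at the centre of its foot
- long_carton: bystander: white and red carton, 36 x 100 x 50 mm, right of the press; origin at the centre of its underside
- cutter: bystander: blue and white tablet cutter, 36 x 84 x 26 mm, left of the press; origin at the centre of its underside
- spare_strip: bystander: spare tablet strip, 40 x 94 x 7 mm, lying at the right end of the press; origin at the centre of its underside

How it is judged:
By the outcome, as a careful person would: the job done as asked, in the order asked, and still so for the second after the job is handed in, while the arm keeps its last pose, push and grip.
It also fails if it takes over 48 s, if anything falls off the work surface, if the arm or the gripper's body presses on something with over 40 N, if the wrist force passes 120 N, or if a joint passes its speed limit or range.

ROBOT

A 6-joint arm with a two-finger parallel gripper is mounted at the origin on a cart in front of the work surface, level with it; the furniture and walls round the work are solid. World frame = base frame: x ahead of the robot, y to its left, z up, the work surface at z = 0. Lengths are in mm, angles in rad, forces in N, time in s.
With the tool pointing down it reaches from about 300 to 775 mm from the base axis. Payload 14.6 kg.
Tool frame: the origin (TCP) lies between the finger pads; the fingertips stand manip.tip_reach ahead of it and the grasp point (between the pads) lies 5 mm behind it (manip.tip_reach is the distance from the TCP to the fingertips, in mm); z points along the fingers, y is the line along which they close (so a half turn about z gives the same grasp; the last joint's range is limited). The gripper opens to 94 mm and grips with 3 to 60 N. Pads are 16 mm wide; open, the fingers measure 119 mm over their backs; the gripper's body (75 mm by 177 mm) begins 78 mm behind the grasp point.
Start: joints at [1.232, 0.3, 1.521, -0, 1.321, -0.067], TCP at [147.654, 529.8, 219.446] pointing down, gripper open.
Joint ranges: [-3.03, 3.03], [-0.79, 2.21], [0.23, 2.52], [-1.04, 4.18], [0, 3.07], [-2.55, 2.55]. Speed limits (rad/s): [2.22, 2.22, 2.57, 3.14, 3.14, 3.14].

INTERFACE

Orientations are given as [roll, pitch, yaw] about the fixed x, y, z axes, in that order (R = Rz(yaw) Ry(pitch) Rx(roll)).
In Python, from cell import manip gives the robot as it stands. The module is installed in compiled form; this text tells all that it offers.
- The arm moves only by the shell command python3 -m creep 'ROWS' [FORCE]. ROWS is JSON, a list of rows, each a list of 3 entries, a list of its own where there are three numbers: the opening, from -1 (shut) to 1 (fully open), then the shift along the tool's x, y, z in cm, then the turn about the tool's z in units of 5 degrees (1.0 is 5 degrees). In form: [[grip, [tx, ty, tz], roll], ...]. A call has 1 to 12 rows; each row is the pose to reach, as a shift and turn from the pose commanded when the call began, along the tool's axes at that moment; what a row does not reach only later rows make up. A row lasts 1/10 s, in which the tool goes at most 50 mm and 8.59 degrees, less where a joint would pass 70% of its speed; a pose out of reach is approached as far as the arm can. A call with a gripper value outside its range is refused whole. The fingers move at their own pace and stop on an object; FORCE is the grip in N (left out, the last holds). Time passes only in rows, so rows that repeat a pose let the fingers close. It gives the time, the measured TCP pose, the force, the opening and the grip force at its end, in the units of the state.
- manip.read_state(): the state, without advancing time (a new reading comes with each control period).
- manip.camera(name): name is "side" or "top"; returns the picture (480x640x3 uint8, red, green, blue); there is no depth.
- manip.camera_params(name): a dict with "fovy" (degrees; the focal length in pixels is half the picture's height over the tangent of half this angle, whatever the lens; pixels are square), "cx", "cy" (the principal point, pixels), "k1" (the pictures are not rectified: a ray, as slopes to the right and down, at radius r is drawn at 1 + k1 r^2 times it, then the intrinsics apply), "origin" and "attitude" of the camera in the world. Camera axes: x right, y down, z forward; pixel columns grow to the right and rows downward; lengths in mm; the calibration is good to about 2 mm. A picture is of the moment at which its call begins. camera_params takes no time and is no camera call.
- manip.sign_off(): hands the job in; it is judged then, once.
The state is a dict: "clock": time; "joints": joint angles; "qd": joint speeds; "effort": joint torques, N m; "eef_pos": TCP position; "eef_rot": TCP orientation; "wrist_force": force on the tool from outside, world axes, zero at the start; "moment": the same for the moment, N m; "finger_gap": finger opening in mm; "finger_force": force on a finger pad.
Only numpy, scipy, OpenCV 4.12 (cv2) and the standard library are available. Lean on these libraries where they do the work, as an engineer would, in place of code of your own. Each camera call takes 0.05 s, during which the arm holds its last target. There are 200 camera calls.

## Working session

There is one attempt and no reset: what is moved stays moved. The work goes in short steps, Python scripts to look and compute and a shell command to move; the robot and the scene stay as the last step left them, time stands still between calls to the robot, and variables do not carry over. Pictures are saved under pics/ and viewed, at most 10 in all, crops included, and the job is handed in when it is done.

```bash
mkdir -p pics
python3 - <<'E'
from cell import manip
import cv2
for n in("side","top"):
    cv2.imwrite(f"pics/{n}0.png",manip.camera(n)[:,:,::-1]); print(n,manip.camera_params(n))
print(manip.tip_reach,manip.read_state())
E
```

```text
side {'fovy': 48.048766568757536, 'cx': 321.412579143834, 'cy': 237.59281527604412, 'k1': -0.030007559159106217, 'origin': array([ 230.13522795, 1360.77750691,  688.66036748]), 'attitude': array([-1.99208085, -0.00308319, -2.93292776])}
top {'fovy': 47.71483335274813, 'cx': 323.06746419139927, 'cy': 249.98702519868354, 'k1': -0.15618430818782197, 'origin': array([  63.91582723,  271.45188649, 1680.95279187]), 'attitude': array([-2.8424734 ,  0.00303164, -2.01382131])}
14.0 {'clock': 0.1, 'joints': array([ 1.23241699e+00,  3.00428879e-01,  1.52151404e+00, -3.41586597e-06,
        1.32068403e+00, -6.65669332e-02]), 'qd': array([-0.00069659, -0.00187159, -0.00089289, -0.00064188, -0.00097636,
       -0.00036346]), 'effort': array([ 1.42602825e-03, -5.32644010e+01, -3.53287446e+01,  7.09431502e-02,
        2.34705338e-02, -5.36110463e-05]), 'eef_pos': array([147.57715898, 529.60729021, 218.93783601]), 'eef_rot': array([-3.14056043e+00, -6.54974665e-05,  2.86978106e+00]), 'wrist_force': array([-0.37953582,  0.63679299,  0.43268212]), 'moment': array([ 0.00141652, -0.04765653, -0.00088375]), 'finger_force': 0.0, 'finger_gap': 94.32838705779639}
```

View pics/side0.png

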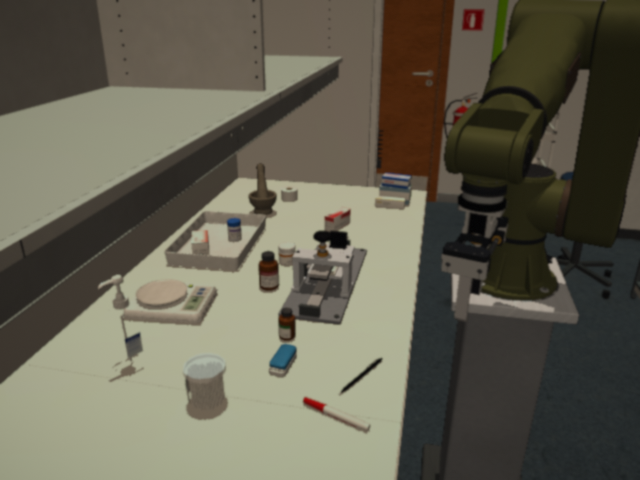

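View pics/top0.png

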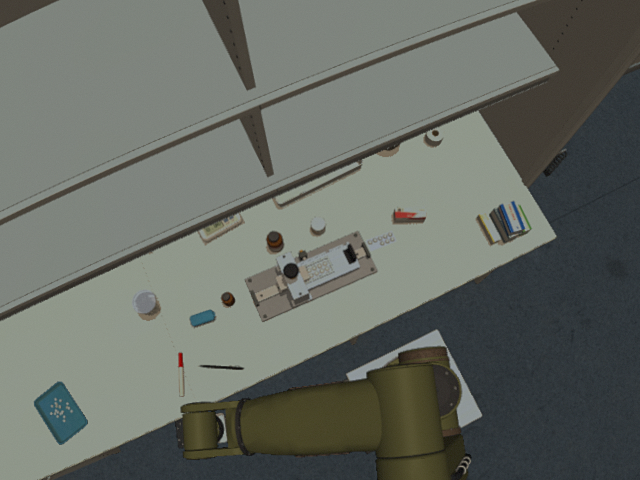

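Both views show the press. In the top view the knob is near (291,270) and the tab near (349,253); in the side view the knob is near (330,240). I'll zoom in for accurate pixels.

Run:
```python
import cv2
a=cv2.imread("pics/top0.png")[220:330,235:400]; b=cv2.imread("pics/side0.png")[215:335,250:390]
cv2.imwrite("pics/t1.png",cv2.resize(a,None,fx=4.8,fy=4.8,interpolation=2)); cv2.imwrite("pics/s1.png",cv2.resize(b,None,fx=5,fy=5,interpolation=2))
```

```text
(no output)
```

View pics/t1.png

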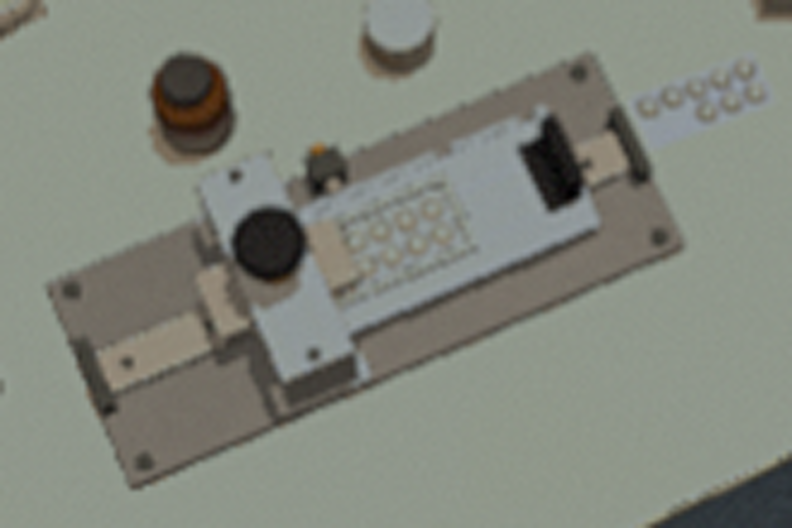

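View pics/s1.png

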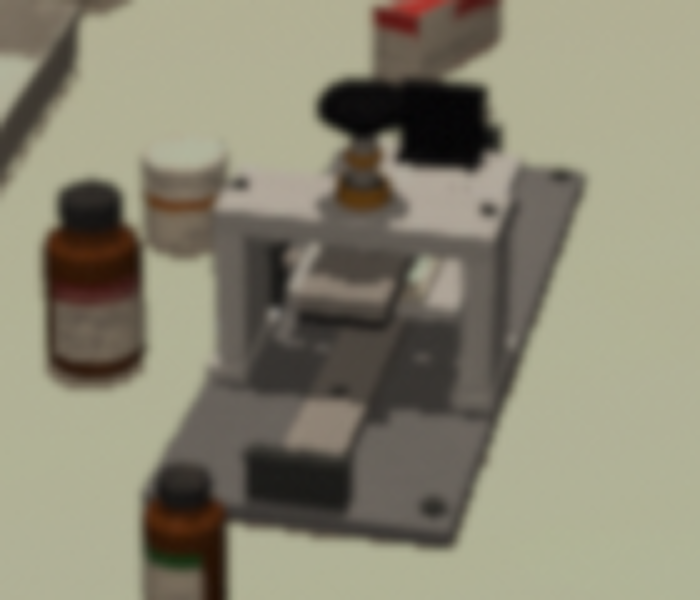

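The top crop shows the plate corners at crop pixels (590,52), (683,247), (135,487) and (50,285), and the knob at (268,240). The black tab's top is around (560,160), and the detent block sits on the +x side. The side crop shows plate corners at (583,178), (455,532) and (148,488), the knob top around (362,100), and the tab's top edge at about (445,85).

```bash
cat > h.py <<'E'
from cell import manip
import numpy as np
from scipy.spatial.transform import Rotation as R
from scipy.optimize import least_squares
CP={n:manip.camera_params(n) for n in("side","top")}
def proj(n,P):
    c=CP[n]; p=(np.asarray(P,float)-c["origin"])@R.from_euler("xyz",c["attitude"]).as_matrix()
    s=p[...,:2]/p[...,2:]; f=240/np.tan(np.radians(c["fovy"])/2)
    return s*(1+c["k1"]*(s**2).sum(-1,keepdims=True))*f+[c["cx"],c["cy"]]
def px(n,u):
    u=np.asarray(u,float); return (u+.5)/4.8-.5+[235,220] if n=="top" else (u+.5)/5-.5+[250,215]
E
python3 - <<'E'
from h import *
C=[("top",(590,52),75,-200,12),("top",(683,247),-75,-200,12),("top",(135,487),-75,200,12),("top",(50,285),75,200,12),
("side",(583,178),-75,-200,12),("side",(455,532),-75,200,12),("side",(148,488),75,200,12)]
def w(p,l): return np.append(p[:2]+R.from_euler("z",p[2]).as_matrix()[:2,:2]@np.array(l[:2]),l[2])
f=lambda p:np.concatenate([proj(n,w(p,l))-px(n,u) for n,u,*l in C])
r=least_squares(f,[420,250,0.1]);p=r.x;print("press",p,r.fun.round(1).reshape(-1,2).tolist())
def tri(a,b,g): 
    s=least_squares(lambda q:np.r_[proj("top",q)-px("top",a),proj("side",q)-px("side",b)],g);q=s.x
    print(q.round(1),"local",(R.from_euler("z",-p[2]).as_matrix()[:2,:2]@(q[:2]-p[:2])).round(1),s.fun.round(1))
tri((268,241),(362,107),[400,300,160])   # knob middle
inv=lambda n,q:((q-[235,220])*4.8 if n=="top" else (q-[250,215])*5).round().tolist()
print("knob pred",[inv(n,proj(n,w(p,(0,60,z)))) for n in CP for z in(164,154)])
for t in(0,10,20,30,40,50):
    print(t,[[inv(n,proj(n,w(p,(x,-165+t+y,85)))) for x in(25,-25) for y in(-6,6)] for n in CP], inv("top",proj("top",w(p,(-45,-t*0-175+t,40)))))
E
```

```text
press [ 4.72485204e+02  1.25987699e+02 -1.82695516e-02] [[0.1, -0.3], [0.9, -0.4], [-0.8, 0.9], [-1.2, 0.3], [0.9, -2.2], [0.3, -0.5], [-1.0, 0.2]]
[476.4 185.6 155. ] local [ 2.8 59.7] [ 0.1  0.2 -0.2 -0.1]
knob pred [[364.0, 89.0], [364.0, 107.0], [267.0, 241.0], [268.0, 245.0]]
0 [[[411.0, 54.0], [406.0, 62.0], [496.0, 62.0], [492.0, 70.0]], [[588.0, 96.0], [571.0, 103.0], [621.0, 163.0], [605.0, 171.0]]] [635.0, 207.0]
10 [[[407.0, 61.0], [403.0, 69.0], [493.0, 69.0], [489.0, 77.0]], [[574.0, 102.0], [557.0, 109.0], [607.0, 169.0], [590.0, 177.0]]] [622.0, 213.0]
20 [[[403.0, 67.0], [399.0, 75.0], [490.0, 75.0], [486.0, 84.0]], [[560.0, 108.0], [543.0, 115.0], [593.0, 176.0], [576.0, 183.0]]] [608.0, 219.0]
30 [[[400.0, 74.0], [395.0, 82.0], [487.0, 82.0], [483.0, 91.0]], [[546.0, 114.0], [529.0, 121.0], [579.0, 182.0], [562.0, 189.0]]] [594.0, 225.0]
40 [[[396.0, 81.0], [391.0, 89.0], [483.0, 89.0], [479.0, 98.0]], [[532.0, 120.0], [515.0, 127.0], [565.0, 188.0], [548.0, 195.0]]] [580.0, 231.0]
50 [[[392.0, 88.0], [388.0, 96.0], [480.0, 96.0], [476.0, 105.0]], [[518.0, 126.0], [501.0, 133.0], [551.0, 194.0], [534.0, 202.0]]] [566.0, 238.0]
```

```bash
cat >> h.py <<'E'
PR=np.array([473.5,126,-0.0183])
def loc2w(x,y): return PR[:2]+R.from_euler("z",PR[2]).as_matrix()[:2,:2]@np.array([x,y])
def st():
    s=manip.read_state(); l=R.from_euler("z",-PR[2]).as_matrix()[:2,:2]@(s["eef_pos"][:2]-PR[:2])
    print("t",round(s["clock"],2),"loc",l.round(1),"z",s["eef_pos"][2].round(1),"F",s["wrist_force"].round(1),"gap",round(s["finger_gap"],1),"rot",s["eef_rot"].round(3)); return s
def to(x,y,z,yaw=PR[2]+np.pi/2):
    s=st(); M=R.from_euler("xyz",s["eef_rot"]).as_matrix()
    print("shift cm",(M.T@(np.append(loc2w(x,y),z)-s["eef_pos"])/10).round(2),"turn",round(-np.degrees(yaw-s["eef_rot"][2])/5,2))
E
python3 -c "
from h import *
to(0,-181,219)"
```

```text
t 0.1 loc [-333.3  397.6] z 218.9 F [-0.4  0.6  0.4] gap 94.3 rot [-3.141 -0.     2.87 ]
shift cm [-4.677e+01 -4.765e+01  4.000e-02] turn 15.09
```

```bash
python3 -m creep '[[-1,[-3.5,-3.5,-1],1.2],[-1,[-7,-7,-2],2.4],[-1,[-10,-10,-2],3.6],[-1,[-14,-14,-2],5],[-1,[-17,-17.5,-2],6],[-1,[-21,-21,-2],7],[-1,[-24,-24.5,-2],8],[-1,[-28,-28,-2],9],[-1,[-31,-31.5,-2],10],[-1,[-35,-35,-2],11.5],[-1,[-38,-38.5,-2],13],[-1,[-42,-42,-2],14]]'; python3 -c "
from h import *
to(0,-181,160)"
```

```text
clock: 1.3
eef_pos: [437.9, 13.0, 239.5]
eef_rot: [3.141, 0.0, 1.642]
wrist_force: [0.8, 0.5, 0.0]
finger_gap: 1.8
finger_force: 0.0
t 1.3 loc [ -33.5 -113.6] z 239.5 F [0.8 0.5 0. ] gap 1.8 rot [3.141 0.    1.642]
shift cm [-7.01  2.73  7.95] turn 1.03
```

```bash
python3 -m creep '[[-1,[-3.5,1.5,0],0.5],[-1,[-7,2.7,0],1.1],[-1,[-7,2.7,4],1.1],[-1,[-7,2.7,8],1.1],[-1,[-7,2.7,8],1.1],[-1,[-7,2.7,8],1.1]]'; python3 -c "
from h import *
to(0,-181,70)
import cv2
for n in CP: cv2.imwrite(f'pics/{n}2.png',manip.camera(n)[:,:,::-1])
"
```

```text
clock: 1.9
eef_pos: [470.1, -52.4, 160.3]
eef_rot: [-3.141, -0.0, 1.552]
wrist_force: [0.5, -0.4, 1.1]
finger_gap: 0.6
finger_force: 0.0
t 1.9 loc [-1.000e-01 -1.784e+02] z 160.3 F [ 0.5 -0.4  1.1] gap 0.6 rot [-3.141 -0.     1.552]
shift cm [-0.26  0.02  9.03] turn -0.0
```

```bash
python3 -m creep '[[-1,[-0.3,0,4],0],[-1,[-0.3,0,8],0],[-1,[-0.3,0,9],0],[-1,[-0.3,0,9],0],[-1,[-0.3,0,9],0]]'; python3 -m creep '[[-1,[0.8,0,0],0],[-1,[1.6,0,0],0],[-1,[2.0,0,0],0],[-1,[2.2,0,0],0],[-1,[2.4,0,0],0],[-1,[2.4,0,0],0]]'; python3 -c "
from h import *
st()
import cv2
a=manip.camera('top')[220:330,235:400,::-1]; b=manip.camera('side')[215:335,250:390,::-1]
cv2.imwrite('pics/m3.png',cv2.hconcat([cv2.resize(a,(440,293),interpolation=2),cv2.resize(b,(342,293),interpolation=2)]))
"
```

```text
clock: 2.5
eef_pos: [471.1, -55.5, 71.6]
eef_rot: [3.139, 0.0, 1.552]
wrist_force: [0.4, -0.2, 0.1]
finger_gap: 0.8
finger_force: 0.0
clock: 3.1
eef_pos: [470.3, -31.3, 69.5]
eef_rot: [-3.142, -0.0, 1.552]
wrist_force: [-0.3, 0.5, -0.5]
finger_gap: 0.5
finger_force: 0.0
t 3.1 loc [  -0.3 -157.3] z 69.5 F [-0.3  0.5 -0.5] gap 0.5 rot [-3.142 -0.     1.552]
```

View pics/m3.png

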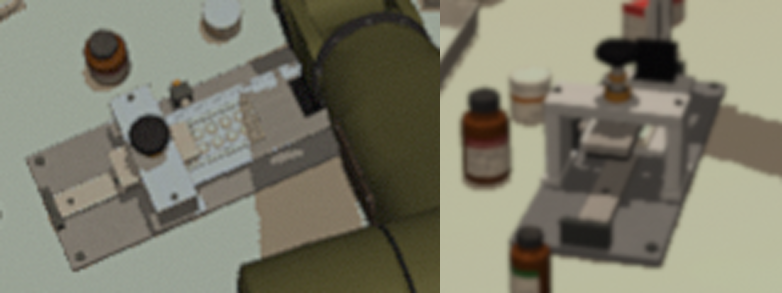

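The closed fingers stand just behind the tab (top crop around (300,92)) and the carrier hasn't moved. I'll push most of the way.

```bash
cat >> h.py <<'E'
def favg(k=6):
    F=[]
    for _ in range(k): manip.camera("top"); F.append(manip.read_state()["wrist_force"])
    st(); print("Favg",np.mean(F,0).round(2),"sd",np.std(F,0).round(2))
E
python3 -c "
from h import *
favg()"
python3 -m creep '[[-1,[0.3,0,0],0],[-1,[0.6,0,0],0],[-1,[1.0,0,0],0],[-1,[1.5,0,0],0],[-1,[2.0,0,0],0],[-1,[2.5,0,0],0],[-1,[3,0,0],0],[-1,[3.5,0,0],0],[-1,[4,0,0],0],[-1,[4.5,0,0],0],[-1,[4.8,0,0],0],[-1,[5,0,0],0]]'
python3 -m creep '[[-1,[0.4,0,0],0],[-1,[0.8,0,0],0],[-1,[1.1,0,0],0],[-1,[1.3,0,0],0],[-1,[1.5,0,0],0],[-1,[1.6,0,0],0],[-1,[1.6,0,0],0]]'
python3 -c "
from h import *
favg()"
```

```text
t 3.5 loc [  -0.3 -157.6] z 69.5 F [0.1 0.3 0.3] gap 0.4 rot [-3.142  0.     1.552]
Favg [-0.01  0.01 -0.2 ] sd [0.24 0.27 0.45]
clock: 4.7
eef_pos: [471.3, 19.0, 69.5]
eef_rot: [-3.141, -0.0, 1.552]
wrist_force: [0.8, -2.1, -0.4]
finger_gap: 0.6
finger_force: 0.9
clock: 5.4
eef_pos: [471.5, 34.8, 69.4]
eef_rot: [-3.141, -0.0, 1.552]
wrist_force: [0.6, -0.3, -0.1]
finger_gap: 0.7
finger_force: 0.0
t 5.7 loc [ -0.3 -91.5] z 69.4 F [-0.3 -0.9  0.3] gap 0.5 rot [-3.141 -0.     1.552]
Favg [ 0.12 -0.47  0.01] sd [0.57 0.59 0.26]
```

```bash
for i in 1 2 3 4; do :; done
python3 -m creep '[[-1,[0.2,0,0],0],[-1,[0.4,0,0],0]]' | grep -E 'pos|wrist'
python3 -m creep '[[-1,[0.1,0,0],0],[-1,[0.1,0,0],0]]' | grep -E 'pos|wrist'
python3 -m creep '[[-1,[0.1,0,0],0],[-1,[0.1,0,0],0]]' | grep -E 'pos|wrist'
python3 -m creep '[[-1,[0.1,0,0],0],[-1,[0.1,0,0],0]]' | grep -E 'pos|wrist'
python3 -c "
from h import *
favg()"
```

```text
eef_pos: [471.6, 38.6, 69.4]
wrist_force: [-0.3, -2.1, 0.3]
eef_pos: [471.7, 39.8, 69.5]
wrist_force: [0.3, 0.2, 0.4]
eef_pos: [471.7, 40.7, 69.5]
wrist_force: [-0.4, -0.2, -0.2]
eef_pos: [471.7, 41.6, 69.5]
wrist_force: [-0.5, 0.5, 0.8]
t 6.8 loc [ -0.2 -84.5] z 69.5 F [-0.4 -0.7  0.2] gap 0.1 rot [ 3.142 -0.     1.552]
Favg [-0.11 -0.13  0.3 ] sd [0.84 0.44 0.24]
```

```bash
python3 -m creep '[[-1,[0.1,0,0],0],[-1,[0.1,0,0],0]]' | grep -E 'pos|wrist'
python3 -m creep '[[-1,[0.1,0,0],0],[-1,[0.1,0,0],0]]' | grep -E 'pos|wrist'
python3 -c "
from h import *
favg(4)
import cv2
a=manip.camera('top')[220:330,235:400,::-1]; b=manip.camera('side')[215:335,250:390,::-1]
cv2.imwrite('pics/m4.png',cv2.hconcat([cv2.resize(a,(440,293),interpolation=2),cv2.resize(b,(342,293),interpolation=2)]))
"
```

```text
eef_pos: [471.7, 42.6, 69.5]
wrist_force: [-0.7, 0.1, 0.2]
eef_pos: [471.8, 43.7, 69.4]
wrist_force: [-0.4, -0.5, 1.1]
t 7.4 loc [ -0.2 -82.5] z 69.4 F [-0.   0.4  0.8] gap 0.1 rot [-3.142  0.     1.552]
Favg [-0.29  0.05 -0.07] sd [0.19 0.52 0.54]
```

View pics/m4.png

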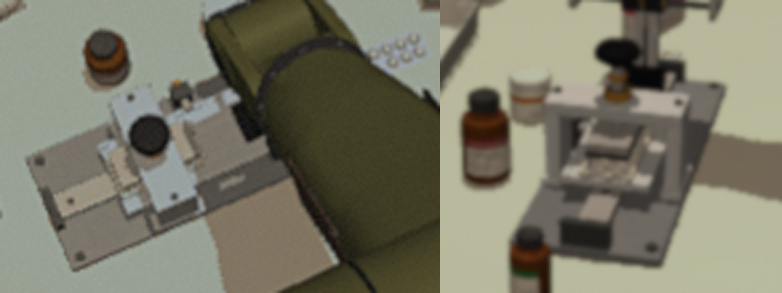

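The carrier has moved in, and its front edge now shows beyond the bridge (top crop around (130,205)). The push force has dropped to about 0, so it may have clicked; I'll confirm by meeting resistance.

```bash
python3 -m creep '[[-1,[0.1,0,0],0],[-1,[0.1,0,0],0]]' | grep -E 'pos|wrist'
python3 -m creep '[[-1,[0.05,0,0],0],[-1,[0.05,0,0],0]]' | grep -E 'pos|wrist'
python3 -c "
from h import *
favg(4)"
```

```text
eef_pos: [471.8, 44.6, 69.5]
wrist_force: [0.1, -0.5, 0.3]
eef_pos: [471.8, 44.8, 69.5]
wrist_force: [-0.1, -4.4, 1.3]
t 8.1 loc [ -0.2 -81.1] z 69.5 F [-1.  -4.6  0.1] gap 0.8 rot [3.142 0.    1.552]
Favg [-0.54 -4.9   0.4 ] sd [0.52 0.21 0.56]
```

Firm resistance of 4.9 N at local y = -81, where the detent was predicted, after the force had dropped out: the carrier is seated. I'll back off, rise and go above the knob.

```bash
python3 -m creep '[[-1,[-1,0,0],0],[-1,[-3,0,0],0],[-1,[-3,0,-4],0],[-1,[-3,0,-8],0],[-1,[-3,0,-12],0],[-1,[-3,0,-15],0],[-1,[-3,0,-15],0],[-1,[-3,0,-15],0]]' | grep -E 'pos|wrist'
python3 -c "
from h import *
to(1,60,205)
import cv2
a=manip.camera('top')[220:330,235:400,::-1]; b=manip.camera('side')[215:335,250:390,::-1]
cv2.imwrite('pics/m5.png',cv2.hconcat([cv2.resize(a,(440,293),interpolation=2),cv2.resize(b,(342,293),interpolation=2)]))
def w(l): return np.append(loc2w(*l[:2]),l[2])
for t in(90,100,110): # same crop coords
  P=np.array([w((x,y,z)) for x,y,z in((-45,-175+t+190,40),(45,-175+t+190,40),(0,-165+t,85),(-45,-171+t,40),(25,-165+t+6,85))])
  print(t,((proj('top',P)-[235,220])*440/165).round().tolist(),((proj('side',P)-[250,215])*342/140).round().tolist())
"
```

```text
eef_pos: [471.2, 14.9, 219.4]
wrist_force: [-0.8, -0.2, -0.1]
t 8.9 loc [  -0.3 -111.2] z 219.4 F [-0.8 -0.2 -0.1] gap 0.4 rot [ 3.141 -0.     1.552]
shift cm [17.12  0.12  1.44] turn -0.01
90 [[134.0, 210.0], [104.0, 142.0], [260.0, 104.0], [280.0, 146.0], [246.0, 87.0]] [[210.0, 179.0], [123.0, 169.0], [204.0, 61.0], [244.0, 99.0], [181.0, 61.0]]
100 [[126.0, 214.0], [96.0, 145.0], [252.0, 107.0], [272.0, 150.0], [238.0, 90.0]] [[208.0, 184.0], [121.0, 174.0], [202.0, 65.0], [242.0, 103.0], [179.0, 65.0]]
110 [[118.0, 217.0], [88.0, 149.0], [244.0, 111.0], [265.0, 153.0], [231.0, 94.0]] [[206.0, 189.0], [118.0, 178.0], [200.0, 68.0], [241.0, 107.0], [177.0, 68.0]]
```

View pics/m5.png

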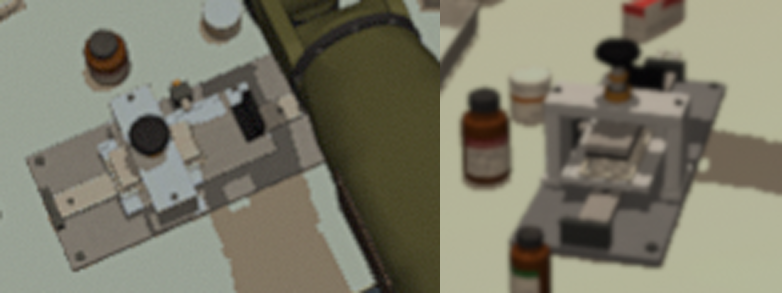

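The carrier's front corner is at (126,213) and its rear corner near (271,150), against predicted (126,214) and (272,150) for 100 mm travel. So it is seated at the press station. Now over the knob.

```bash
python3 -m creep '[[-1,[3,0.1,0],0],[-1,[6,0.1,0],0],[-1,[9,0.1,0],0],[-1,[12,0.1,0],0],[-1,[15,0.1,0],0],[-1,[17.1,0.1,0],0],[-1,[17.1,0.1,1],0],[-1,[17.1,0.1,2],0],[-1,[17.1,0.1,3],0],[-1,[17.1,0.1,3.4],0],[-1,[17.1,0.1,3.4],0],[-1,[17.1,0.1,3.4],0]]' | grep -E 'pos|wrist'
python3 -c "
from h import *
favg(4)
import cv2
a=manip.camera('top')[220:330,235:400,::-1]; b=manip.camera('side')[215:335,250:390,::-1]
cv2.imwrite('pics/m6.png',cv2.hconcat([cv2.resize(a,(440,293),interpolation=2),cv2.resize(b,(342,293),interpolation=2)]))
"
```

```text
eef_pos: [475.6, 185.7, 185.7]
wrist_force: [-0.9, -0.7, -0.5]
t 10.4 loc [ 1. 60.] z 185.8 F [-0.3 -0.8  0.3] gap 0.5 rot [ 3.141 -0.     1.552]
Favg [0.22 0.12 0.42] sd [0.88 0.58 0.23]
```

View pics/m6.png

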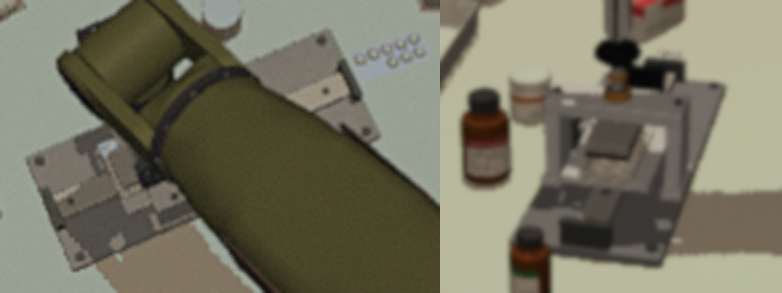

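The fingers are centred over the knob (side crop around (617,45)). I'll lower in steps while watching the force.

```bash
python3 -m creep '[[-1,[0,0,0.2],0],[-1,[0,0,0.5],0],[-1,[0,0,0.5],0]]' | grep -E 'pos|wrist'
python3 -m creep '[[-1,[0,0,0.1],0],[-1,[0,0,0.2],0],[-1,[0,0,0.2],0]]' | grep -E 'pos|wrist'
python3 -m creep '[[-1,[0,0,0.1],0],[-1,[0,0,0.2],0],[-1,[0,0,0.2],0]]' | grep -E 'pos|wrist'
python3 -m creep '[[-1,[0,0,0.1],0],[-1,[0,0,0.2],0],[-1,[0,0,0.2],0]]' | grep -E 'pos|wrist'
python3 -c "
from h import *
favg(4)"
```

```text
eef_pos: [475.2, 186.0, 179.9]
wrist_force: [-0.4, 0.4, -0.4]
eef_pos: [475.4, 186.0, 178.4]
wrist_force: [0.2, -0.1, 0.2]
eef_pos: [475.5, 186.0, 176.6]
wrist_force: [-1.0, -0.4, 4.3]
eef_pos: [475.5, 186.0, 174.5]
wrist_force: [-1.0, -0.2, 4.3]
t 11.9 loc [ 0.9 60.1] z 174.6 F [-2.1 -1.2  5.7] gap 0.6 rot [ 3.141 -0.     1.552]
Favg [-1.55 -0.44  5.64] sd [0.58 0.96 0.22]
```

```bash
python3 -m creep '[[-1,[0,0,0.2],0],[-1,[0,0,0.4],0],[-1,[0,0,0.6],0],[-1,[0,0,0.75],0],[-1,[0,0,0.75],0]]' | grep -E 'pos|wrist'
python3 -m creep '[[-1,[0,0,0.1],0],[-1,[0,0,0.2],0],[-1,[0,0,0.25],0],[-1,[0,0,0.25],0]]' | grep -E 'pos|wrist'
python3 -c "
from h import *
favg(4)"
```

```text
eef_pos: [475.5, 186.0, 167.2]
wrist_force: [-2.9, -1.5, 9.3]
eef_pos: [475.5, 186.0, 164.9]
wrist_force: [-3.1, -0.2, 9.3]
t 13.0 loc [ 0.9 60.1] z 165.0 F [-4.6 -1.1 10.4] gap 0.7 rot [ 3.141 -0.     1.552]
Favg [-4.6  -1.14 10.04] sd [0.64 0.46 0.42]
```

```bash
python3 -m creep '[[-1,[0,-0.03,0.05],0],[-1,[0,-0.03,0.05],0],[-1,[0,-0.03,0.05],0]]' | grep -E 'pos|wrist'
python3 -c "
from h import *
favg(4)
import cv2
b=manip.camera('side')[215:275,280:360,::-1]
cv2.imwrite('pics/m7.png',cv2.resize(b,(800,600),interpolation=2))
"
```

```text
eef_pos: [475.5, 186.1, 164.7]
wrist_force: [-3.0, -1.5, 10.4]
t 13.5 loc [ 0.9 60.1] z 164.7 F [-0.8 -1.2 10.7] gap 0.3 rot [ 3.14  -0.     1.552]
Favg [-1.87 -0.84 10.55] sd [0.82 0.38 0.16]
```

View pics/m7.png

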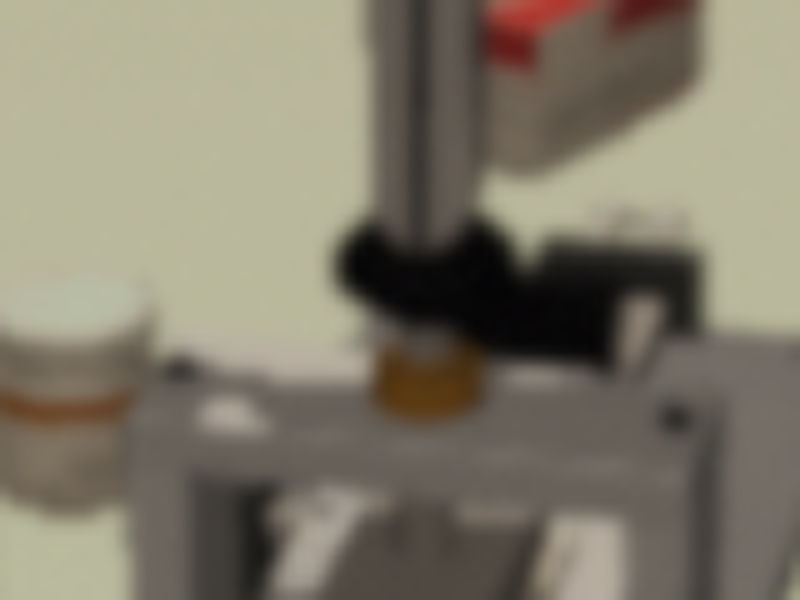

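The knob is down on its stem, with the collar sunk into the bush around (430,350). Force is 10.5 N and depth about 13.5 mm, which is on target. Now I'll hold for over two seconds.

```bash
for i in 1 2 3; do python3 -m creep '[[-1,[0,0,0],0],[-1,[0,0,0],0],[-1,[0,0,0],0],[-1,[0,0,0],0],[-1,[0,0,0],0],[-1,[0,0,0],0],[-1,[0,0,0],0],[-1,[0,0,0],0],[-1,[0,0,0],0],[-1,[0,0,0],0],[-1,[0,0,0],0]]' | grep -E 'pos|wrist'; done
python3 -c "
from h import *
s=st(); F=s['wrist_force'][2]
if 9<F<12.3 and 162<s['eef_pos'][2]<167: print(manip.sign_off())
else: print('check')"
```

```text
eef_pos: [475.5, 186.0, 164.7]
wrist_force: [-1.5, -1.2, 10.5]
eef_pos: [475.5, 186.1, 164.7]
wrist_force: [-1.5, -1.6, 10.7]
eef_pos: [475.5, 186.0, 164.7]
wrist_force: [-2.2, -0.8, 10.1]
t 16.85 loc [ 0.9 60.1] z 164.7 F [-2.2 -0.8 10.1] gap 0.3 rot [ 3.14  -0.     1.552]
the job is handed in; nothing more can be done
None
```

The carrier is seated in the press detent and the palm knob is held down about 13.5 mm (about 10.5 N); it was held steady for over 3 s and handed in at 16.85 s still holding, with no contact with the other bench items.

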